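# Tighten the loose jar caps and push the caddy home

### The job

Feel each of the three jars' screw caps, by pushing the end of its bar clockwise, and turn any loose one until it stops, so that all three are tight; do not force a cap that has stopped, for that would drag the stand about. Only then push the caddy with the jars fully home against the back of its stand. Leave the stand and the things around it where they are.

Things in the scene. Friction and masses are not known exactly. Their poses are not given: they have to be found in the camera images.
- caddy (a joint): travel in m of the wooden caddy (115 mm deep, 412 mm wide, open tray that carries the three jars) along the stand: 0 = fully home, against the back board; negative = pulled out to the front by that much (0.07 to 0.12 m at the start). It slides stiffly: about 8 N to push, and it stays where it is left.
- caddy_front (a point): middle of the top edge of the caddy's front wall, on its outer face (wall 10 mm thick, 412 mm long, from 13 to 85 mm above the table). x: the direction in which the caddy slides home; y: along the wall to the left; z up. The middle jar's axis stands 72 mm behind this face, the other two 135 mm to either side of it.
- stand: heavy wooden display stand (about 5 kg, 273 mm deep, 450 mm wide) standing loose on the table; it shifts if pushed with over about 25 N. Origin on the table under the middle jar's place when the caddy is home; x points to its back board, y to its left, z up. Base 12 mm thick, low side cheeks 36 mm high and 12 mm thick, back board 110 mm high, 46 to 58 mm behind the origin; base runs to 215 mm in front of the origin.
- stand_left (a point): top of the stand's back board, 200 mm left of its middle
- stand_right (a point): top of the stand's back board, 200 mm right of its middle
- bar_left (a point): centre of the grip bar of the left jar's screw cap, 114 mm above the table; on the cap's axis, x along the bar (either end is as good), z up. White jar 64 mm across, fixed in the caddy; steel cap 73 mm across, flat top 101 mm above the table; across it stands a straight bar 96 mm long (11 mm past the cap at each end), 12 mm thick, 26 mm high (top at 127 mm). A boss 24 mm across stands under its middle.
- bar_middle (a point): the same on the middle jar; on the cap's axis, x along the bar (either end is as good), z up. Every cap tightens clockwise seen from above. A tight one does not turn further; a loose one (none, some or all are loose, a little or a lot) turns easily (0.06 N m, about 1.5 N at the bar's end), by at most 0.9 rad, then stops dead when tight, and stays where it is left.
- bar_right (a point): the same on the right jar; on the cap's axis, x along the bar (either end is as good), z up. The bearing of the bar at which a cap is tight differs on every jar and every time, and nothing to be seen shows it: it can only be felt. A push of 5 to 8 N at the bar's end is enough to tell.
- canister_mid (a point): bystander: white lidded canister, 69 mm across, 94 mm high, origin half-way up
- shaker_mid (a point): bystander: glass salt cellar, 42 mm across, 76 mm high, origin half-way up
- timer_mid (a point): bystander: egg-shaped kitchen timer, 58 mm across, 51 mm high, origin half-way up

How it is judged:
By the outcome, as a careful person would: the job done as asked, in the order asked, and still so for the second after the job is handed in, with the robot touching nothing.
It also fails if it takes over 72 s, if anything falls off the work surface, if the arm or the gripper's body presses on something with over 40 N, if the wrist force passes 120 N, or if a joint passes its speed limit or range.

### The arm

A 6-joint arm with a two-finger parallel gripper is mounted at the origin on the work surface; the furniture and walls round the work are solid. World frame = base frame: x ahead of the robot, y to its left, z up, the work surface at z = 0. Lengths are in m, angles in rad, forces in N, time in s.
With the tool pointing down it reaches from about 0.25 to 0.725 m from the base axis. Payload 4 kg.
Tool frame: the origin (TCP) lies on the centre line of the jaws, within the pads' length; the fingertips stand 17 mm ahead of it and the grasp point (between the pads) lies 2 mm behind it; z points along the fingers, y is the line along which they close (so a half turn about z gives the same grasp; the last joint's range is limited). The gripper opens to 85 mm and grips with 20 to 120 N. Pads are 22 mm wide; open, the fingers measure 114 mm over their backs; the gripper's body (76 mm by 85 mm) begins 54 mm behind the grasp point. The pads swing forward as they close: fully open they stand 13 mm farther back than shut.
Start: joints at [1.176, 0.241, 0.005, 1.335, 0, 1.571], TCP at [0.192, 0.462, 0.218] pointing down, gripper open.
Joint ranges: [-2.72, 2.72], [-1.05, 1.87], [-1.09, 1.28], [-1.99, 2.15], [-1.42, 1.44], [-3.14, 3.14]. Speed limits (rad/s): [2.79, 2.79, 3.14, 3.14, 3.14, 3.14].

### API

Orientations are given as a unit quaternion [x, y, z, w].
In Python, from workcell import get_obs, imaging, order gives the robot as it stands.
- The arm moves only by the tool apply_moves, never from a script. Its argument "targets" is a list that holds one entry, the list of rows, each a list of 5 numbers: the shift along the world's x, y, z in units of 40 mm (1.0 is 40 mm), then the turn about the world's z in degrees, then the gripper command: -1 is shut, 1 is fully open, values between are in proportion. In form: [[[dx, dy, dz, turn, fingers], ...]]. A call has 1 to 8 rows; each row shifts and turns the commanded pose from where the row before left it; what a row does not reach is not made up. A row lasts 1/12 s, in which the tool goes at most 41.7 mm and 7.16 degrees, less where a joint would pass 70% of its speed; a pose out of reach is approached as far as the arm can. A call is refused whole if a number of a shift passes 1 or a number of a turn 7.16, either way. A call with a gripper value outside its range is refused whole. The fingers move at their own pace and stop on an object; the grip force is fixed at half the most. Time passes only in rows, so rows that do not move let the fingers close. It gives the time, the measured TCP pose, the force, the opening and the grip force at its end, in the units of the state.
- get_obs(): the state, without advancing time (a new reading comes with each control period).
- imaging.camera(name): name is "scene" or "top" or "wrist"; returns (picture, depth): 480x640x3 uint8, blue, green, red; 480x640 float32, m along the optical axis (not along the pixel's ray), 0 where there is no reading.
- imaging.get_calibration(name): a dict with "camera_matrix" (3x3 intrinsics, pixels), "eye" and "rotation" of the camera in the world; the wrist camera has in their place "hand_eye" (4x4, takes a point from camera to tool coordinates, whose origin is the TCP and whose axes are the flange's). Camera axes: x right, y down, z forward; pixel columns grow to the right and rows downward; lengths in m; the calibration is good to about 2 mm. A picture is of the moment at which its call begins: read the wrist's pose just before it. get_calibration takes no time and is no camera call.
- order.job_done(): hands the job in; it is judged then, once.
The state is a dict: "clock": time; "joint_pos": joint angles; "joint_vel": joint speeds; "tau": joint torques, N m; "eef_pos": TCP position; "tool_rot": TCP orientation; "ft_force": force on the tool from outside, world axes, zero at the start; "ft_torque": the same for the moment, N m; "grip_width": finger opening in m; "grasp_force": force on a finger pad.
Only numpy, scipy, OpenCV 4.12 (cv2) and the standard library are available. Lean on these libraries where they do the work, as an engineer would, in place of code of your own. Each camera call takes 0.05 s, during which the arm holds its last target. There are 200 camera calls.

## Working session

There is one attempt and no reset: what is moved stays moved. The work goes in short steps, Python scripts to look and compute and a tool call to move; the robot and the scene stay as the last step left them, time stands still between calls to the robot, and variables do not carry over. Pictures are saved under pics/ and viewed, at most 10 in all, crops included, and the job is handed in when it is done.

Besides the shell and the picture viewer there is one more tool, called after "Emit:" in YAML: its name, and indented under it one key for each argument. apply_moves: Moves the arm, as the interface text tells. Its arguments: {"type":"object","properties":{"targets":{"type":"array","items":{"type":"array","items":{"type":"array","items":{"type":"number"}}}}},"required":["targets"]}

```bash
mkdir -p pics; cat > h.py <<'E'
import numpy as np,cv2
from workcell import get_obs,imaging,order
def world(name,us,z=None,depth=None):
    c=imaging.get_calibration(name);K=np.array(c["camera_matrix"]);R=np.array(c["rotation"]);e=np.array(c["eye"])
    us=np.atleast_2d(us).astype(float)
    d=np.c_[(us[:,0]-K[0,2])/K[0,0],(us[:,1]-K[1,2])/K[1,1],np.ones(len(us))]
    w=d@R.T
    s=depth if depth is not None else (z-e[2])/w[:,2]
    return e+w*np.asarray(s)[:,None]
E
python3 - <<'E'
from h import *
for n in("top","scene"):
    p,d=imaging.camera(n);cv2.imwrite(f"pics/{n}1.png",p);np.save(f"{n}1.npy",d)
    c=imaging.get_calibration(n);print(n,c)
o=get_obs();print(o)
E
```

```text
top {'camera_matrix': array([[533.38376066,   0.        , 320.48113276],
       [  0.        , 533.38376066, 240.11867403],
       [  0.        ,   0.        ,   1.        ]]), 'eye': array([0.52303379, 0.00613601, 1.4049209 ]), 'rotation': array([ 0.71603535, -0.69756343,  0.02154193, -0.01531591])}
scene {'camera_matrix': array([[543.15526524,   0.        , 316.25952386],
       [  0.        , 543.15526524, 247.70478813],
       [  0.        ,   0.        ,   1.        ]]), 'eye': array([-0.1174617 , -0.85496812,  1.41596057]), 'rotation': array([ 0.88103691, -0.32431743,  0.11697836, -0.32389541])}
{'clock': 0.1, 'joint_pos': array([1.17599087e+00, 2.41366153e-01, 3.85839612e-03, 1.33519760e+00,
       5.18832497e-06, 1.57079992e+00]), 'joint_vel': array([-0.00078411, -0.00130998,  0.00307648, -0.00118732,  0.00114602,
       -0.00116277]), 'tau': array([-2.89275276e-04, -3.73136222e+01,  2.53010237e+01,  1.08512459e-02,
       -3.11569113e-05, -3.37439815e-06]), 'eef_pos': array([0.19208529, 0.46099035, 0.21678755]), 'tool_rot': array([ 1.96124840e-01,  9.80578470e-01, -9.35469753e-04, -1.89744714e-04]), 'ft_force': array([0.12845852, 0.85583039, 0.18745257]), 'ft_torque': array([ 0.00634848,  0.03370353, -0.01843592]), 'grasp_force': 0.0, 'grip_width': 0.08560982236275994}
```

View pics/top1.png

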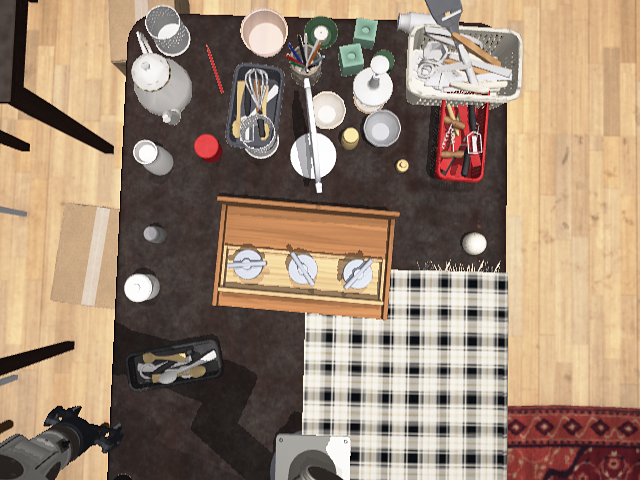

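View pics/scene1.png

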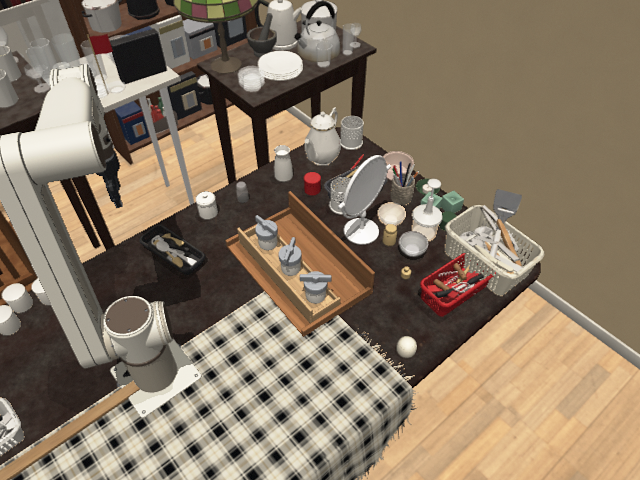

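The top view shows the stand (back board up, at about row 205) with the three caps at about (247,264), (302,268) and (357,272). The canister (141,288), shaker (153,234) and timer (474,243) are clear of it. Next I measure with depth.

```bash
cat > h.py <<'E'
import numpy as np,cv2
from scipy.spatial.transform import Rotation as Ro
from workcell import get_obs,imaging,order
def cloud(name,d,R=None,e=None):
    c=imaging.get_calibration(name);K=np.array(c["camera_matrix"])
    if R is None: R=Ro.from_quat(c["rotation"]).as_matrix();e=np.array(c["eye"])
    v,u=np.mgrid[:480,:640]
    return e+np.dstack([(u-K[0,2])/K[0,0]*d,(v-K[1,2])/K[1,1]*d,d])@R.T
def bars(P,cs,zr=(.115,.14)):
    out=[]
    for c in cs:
        m=(np.hypot(P[...,0]-c[0],P[...,1]-c[1])<.06)&(P[...,2]>zr[0])&(P[...,2]<zr[1])
        q=P[m][:,:2].astype(np.float32)
        (cx,cy),(w,h),a=cv2.minAreaRect(q)
        mu=q.mean(0);U=np.linalg.svd(q-mu)[2][0] if len(q)<3000 else np.linalg.eigh(np.cov(q.T))[1][:,1]
        print("bar n",len(q),"mean",mu.round(4),"rect",round(cx,4),round(cy,4),round(w,3),round(h,3),"ang",np.degrees(np.arctan2(U[1],U[0])).round(1)%180,"z",np.median(P[m][:,2]).round(4))
        out.append(mu)
    return out
E
python3 - <<'E'
from h import *
for n,px in(("top",[(247,264),(302,268),(357,272)]),):
    P=cloud(n,np.load(n+"1.npy"))
    cs=[P[v,u] for u,v in px];print(np.round(cs,3))
    bars(P,cs)
    for u,v in [(222,200),(397,214),(217,295),(384,309),(220,290),(380,302),(300,298),(300,240),(141,288),(153,234),(474,243)]: print((u,v),P[v,u].round(4))
    # back board top, caddy front top
    m=(abs(P[...,2]-.11)<.006)&(P[...,0]>.58)&(P[...,0]<.7)&(abs(P[...,1]-.05)<.3);q=P[m];print("board",len(q),cv2.minAreaRect(q[:,:2].astype(np.float32)))
    m=(abs(P[...,2]-.085)<.006)&(P[...,0]>.3)&(P[...,0]<.6)&(abs(P[...,1]-.05)<.3);q=P[m]
    print("caddy rim",len(q),cv2.minAreaRect(q[:,:2].astype(np.float32)))
p=cv2.imread("pics/top1.png")[180:330,200:410];cv2.imwrite("pics/c1.png",cv2.resize(p,None,fx=3.8,fy=3.8,interpolation=2))
P=cloud("scene",np.load("scene1.npy"));print("scene");bars(P,cs)
E
```

```text
[[ 0.528  0.17   0.126]
 [ 0.522  0.038  0.13 ]
 [ 0.516 -0.094  0.126]]
bar n 227 mean [0.5276 0.1715] rect 0.5269 0.1717 0.022 0.093 ang 95.4 z 0.1244
bar n 224 mean [0.5196 0.0378] rect 0.5196 0.0373 0.095 0.022 ang 35.300003 z 0.1243
bar n 229 mean [ 0.5109 -0.0964] rect 0.5105 -0.0969 0.022 0.095 ang 138.4 z 0.1245
(222, 200) [0.6818 0.2373 0.114 ]
(397, 214) [ 0.6598 -0.1898  0.1075]
(217, 295) [0.4473 0.2559 0.0327]
(384, 309) [ 0.4227 -0.1718  0.0367]
(220, 290) [0.4627 0.2392 0.0866]
(380, 302) [ 0.443  -0.1556  0.0819]
(300, 298) [0.4477 0.0423 0.079 ]
(300, 240) [0.5947 0.0483 0.0135]
(141, 288) [0.4623 0.4351 0.0801]
(153, 234) [0.5969 0.4129 0.0746]
(474, 243) [ 0.5971 -0.3978  0.0455]
board 826 ((0.6727253198623657, 0.027895838022232056), (0.44690120220184326, 0.012857619673013687), 86.47869110107422)
caddy rim 658 ((0.4955185055732727, 0.03841668367385864), (0.409336656332016, 0.09655293822288513), 86.50037384033203)
scene
bar n 131 mean [0.5297 0.1675] rect 0.5308 0.1707 0.022 0.101 ang 94.6 z 0.1245
bar n 128 mean [0.5203 0.0335] rect 0.5232 0.0364 0.101 0.023 ang 35.699997 z 0.1248
bar n 177 mean [ 0.513  -0.1004] rect 0.5142 -0.0998 0.026 0.093 ang 139.1 z 0.1248
```

View pics/c1.png

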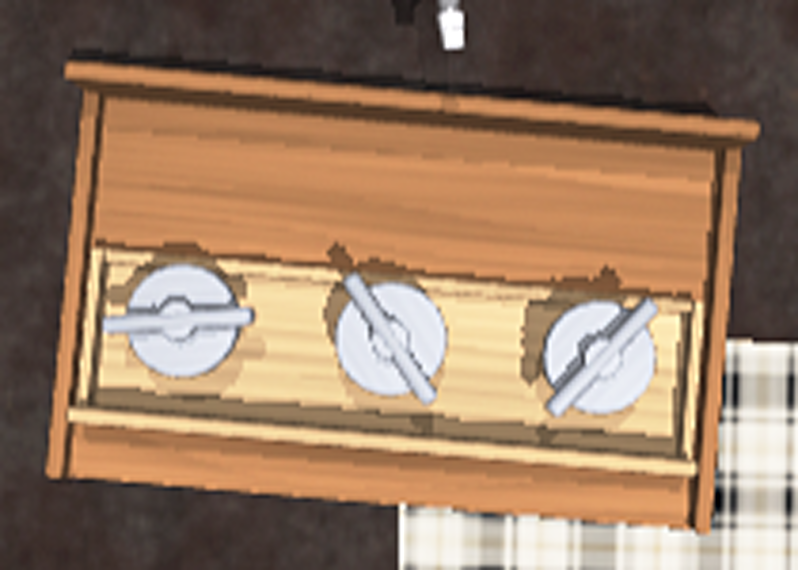

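Stand yaw is about -3.5°, caddy about -0.101 m out, and the caps are spaced 134.5 mm apart, which is consistent with the given sizes. I plan to straddle each bar with nearly closed fingers and twist about the cap axis. That gives a pure couple, so nothing gets dragged. First move: head over the left jar.

Emit:
apply_moves:
  targets:
    - [[0.52,-0.45,0,7,-0.5],[0.52,-0.45,0,7,-0.5],[0.52,-0.45,0,7,-0.5],[0.52,-0.45,0,7,-0.5],[0.52,-0.45,0,7,-0.5],[0.52,-0.45,0,7,-0.5],[0.52,-0.45,0,7,-0.5],[0.52,-0.45,0,7,-0.5]]

```text
clock: 0.77
eef_pos: [0.3593, 0.3163, 0.2172]
tool_rot: [-0.29, 0.957, -0.0, -0.0]
ft_force: [0.2, -0.3, 0.5]
grip_width: 0.0213
grasp_force: 0.0
```

```bash
cat >> h.py <<'E'
def st():
    o=get_obs();R=Ro.from_quat(o["tool_rot"]).as_matrix()
    print("t",round(o["clock"],2),"pos",o["eef_pos"].round(4),"yang",np.degrees(np.arctan2(R[1,1],R[0,1])).round(1),"F",o["ft_force"].round(1),"T",o["ft_torque"].round(3),"w",round(o["grip_width"],4),"gf",round(o["grasp_force"],1),"q6",o["joint_pos"][5].round(2))
    return o,R
E
python3 - <<'E'
from h import *
st()
P=cloud("top",np.load("top1.npy"))
for c,a in(((.5272,.1716),95),((.5196,.0375),35.4),((.5108,-.0967),138.5)):
    d=P[...,:2]-c;r=np.hypot(d[...,0],d[...,1]);a=np.radians(a);n=abs(-np.sin(a)*d[...,0]+np.cos(a)*d[...,1]);l=abs(np.cos(a)*d[...,0]+np.sin(a)*d[...,1])
    m=(n>8.5e-3)&(n<.0115)&(l<.006);m2=(n>.014)&(l<.02)&(n<.03);print(np.sort(P[m][:,2]).round(4),np.median(P[m2][:,2]))
E
```

```text
t 0.77 pos [0.3593 0.3163 0.2172] yang 123.7 F [ 0.2 -0.3  0.5] T [-0.01  -0.031  0.02 ] w 0.0213 gf 0.0 q6 0.13
[0.1011 0.1022 0.1048 0.1142 0.1192 0.1205 0.1211 0.1223 0.1241 0.1245
 0.1247 0.1255 0.1257 0.1262 0.1268 0.1279] 0.10062332703381449
[0.0973 0.1097 0.1176 0.1202 0.1217 0.1222 0.123  0.123  0.1233 0.1234
 0.1239 0.1242 0.1254] 1.4049208962139639
[0.0946 0.106  0.1214 0.1228 0.1244 0.1245 0.1246 0.1251 0.1262 0.1267
 0.1271 0.1279] 0.10001880752829229
```

Boss height is unclear, so I'll use the wide-open fingers (76 mm, outside the cap) instead, one beside each bar end. This is still a pure couple, but at the ends of the bar.

Emit:
apply_moves:
  targets:
    - [[0.52,-0.45,0,0.4,0.79],[0.52,-0.45,0,0.4,0.79],[0.52,-0.45,0,0.4,0.79],[0.52,-0.45,0,0.4,0.79],[0.52,-0.45,0,0.4,0.79],[0.52,-0.45,0,0.4,0.79],[0.52,-0.45,0,0.4,0.79],[0.52,-0.45,0,0.4,0.79]]

```text
clock: 1.43
eef_pos: [0.5257, 0.1724, 0.2171]
tool_rot: [-0.314, 0.949, 0.0, -0.001]
ft_force: [-0.1, -0.4, 0.8]
grip_width: 0.0764
grasp_force: 0.0
```

```bash
cat >> h.py <<'E'
def wrist(cs,zr=(.118,.14),name=None):
    o,R=st();p,d=imaging.camera("wrist")
    H=np.array(imaging.get_calibration("wrist")["hand_eye"])
    P=cloud("wrist",d,R@H[:3,:3],o["eef_pos"]+R@H[:3,3]);P[d==0]=0
    if name: cv2.imwrite("pics/"+name,p)
    return P,d
E
python3 - <<'E'
from h import *
P,d=wrist(0,name="w1.png")
print(imaging.get_calibration("wrist")["hand_eye"])
bars(P,[(.528,.1715)],(.118,.135))
E
```

```text
t 1.43 pos [0.5257 0.1724 0.2171] yang 126.6 F [-0.1 -0.4  0.8] T [ 0.014 -0.039 -0.024] w 0.0764 gf 0.0 q6 -0.32
[[-6.45191911e-04 -9.56400526e-01 -2.92057559e-01  7.51136573e-02]
 [ 9.99998767e-01 -1.03512876e-03  1.18061171e-03 -1.24618494e-04]
 [-1.43145484e-03 -2.92056438e-01  9.56400015e-01 -1.55750955e-01]
 [ 0.00000000e+00  0.00000000e+00  0.00000000e+00  1.00000000e+00]]
bar n 3249 mean [0.5285 0.1699] rect 0.5292 0.1715 0.095 0.023 ang 95.2 z 0.1251
```

View pics/w1.png

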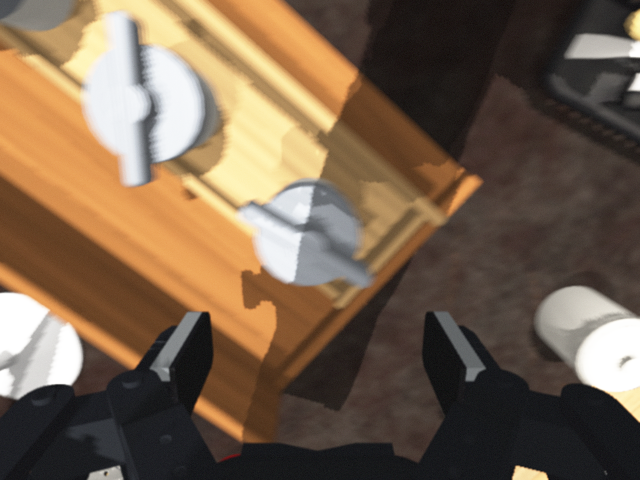

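The wrist picture shows the left bar centred at (305,245), about 31° clockwise of the finger line. The fingers at (190,350) and (450,350) will come down beside the bar's ends. Next I descend.

Emit:
apply_moves:
  targets:
    - [[0.03,-0.02,-0.4,0,0.79],[0.03,-0.01,-0.5,0,0.79],[0,0,-0.5,0,0.79],[0,0,-0.5,0,0.79],[0,0,-0.4,0,0.79],[0,0,-0.12,0,0.79],[0,0,0,0,0.79],[0,0,0,0,0.79]]

```text
clock: 2.15
eef_pos: [0.5275, 0.1724, 0.121]
tool_rot: [-0.314, 0.949, 0.0, -0.0]
ft_force: [0.1, -0.6, 0.3]
grip_width: 0.0763
grasp_force: 0.0
```

```bash
python3 -c "
from h import *
st()"
```

```text
t 2.15 pos [0.5275 0.1724 0.121 ] yang 126.6 F [ 0.1 -0.6  0.3] T [-0.028  0.047  0.03 ] w 0.0763 gf 0.0 q6 -0.32
```

Emit:
apply_moves:
  targets:
    - [[0,-0.03,0,-3,0.79],[0,0,0,-3,0.79],[0,0,0,-2,0.79],[0,0,0,-1,0.79],[0,0,0,-1,0.79],[0,0,0,0,0.79],[0,0,0,0,0.79]]

```text
clock: 2.73
eef_pos: [0.5278, 0.1713, 0.1214]
tool_rot: [-0.23, 0.973, 0.0, 0.0]
ft_force: [-0.6, 0.2, 0.2]
grip_width: 0.0765
grasp_force: 0.0
```

```bash
python3 -c "
from h import *
st()"
```

```text
t 2.73 pos [0.5278 0.1713 0.1214] yang 116.6 F [-0.6  0.2  0.2] T [-0.015  0.047 -0.013] w 0.0765 gf 0.0 q6 -0.15
```

Emit:
apply_moves:
  targets:
    - [[0,0,0,-1,0.79],[0,0,0,-1,0.79],[0,0,0,-1,0.79],[0,0,0,0,0.79]]

```text
clock: 3.07
eef_pos: [0.5275, 0.1711, 0.1207]
tool_rot: [-0.204, 0.979, -0.0, -0.0]
ft_force: [0.2, -0.2, 0.4]
grip_width: 0.0762
grasp_force: 0.0
```

```bash
python3 -c "
from h import *
st()"
```

```text
t 3.07 pos [0.5275 0.1711 0.1207] yang 113.5 F [ 0.2 -0.2  0.4] T [ 0.012  0.01  -0.   ] w 0.0762 gf 0.0 q6 -0.1
```

Emit:
apply_moves:
  targets:
    - [[0,0,0,-1,0.79],[0,0,0,-1,0.79],[0,0,0,-1,0.79],[0,0,0,0,0.79]]

```text
clock: 3.4
eef_pos: [0.5275, 0.1711, 0.1208]
tool_rot: [-0.178, 0.984, -0.0, -0.0]
ft_force: [-0.1, 0.6, -0.3]
grip_width: 0.0764
grasp_force: 0.0
```

```bash
python3 -c "
from h import *
st()"
```

```text
t 3.4 pos [0.5275 0.1711 0.1208] yang 110.5 F [-0.1  0.6 -0.3] T [ 0.03   0.034 -0.004] w 0.0764 gf 0.0 q6 -0.04
```

```bash
python3 -c "
from h import *
P,d=wrist(0,name='w2.png')
bars(P,[(.528,.1715)],(.118,.135))
P=cloud('top',imaging.camera('top')[1]);bars(P,[(.528,.1715)])"
```

```text
t 3.4 pos [0.5275 0.1711 0.1208] yang 110.5 F [-0.1  0.6 -0.3] T [ 0.03   0.034 -0.004] w 0.0764 gf 0.0 q6 -0.04
bar n 7773 mean [0.528  0.1698] rect 0.5297 0.1706 0.024 0.093 ang 95.2 z 0.125
bar n 9 mean [0.5286 0.1292] rect 0.5282 0.1296 0.005 0.014 ang 117.9 z 0.1224
```

View pics/w2.png

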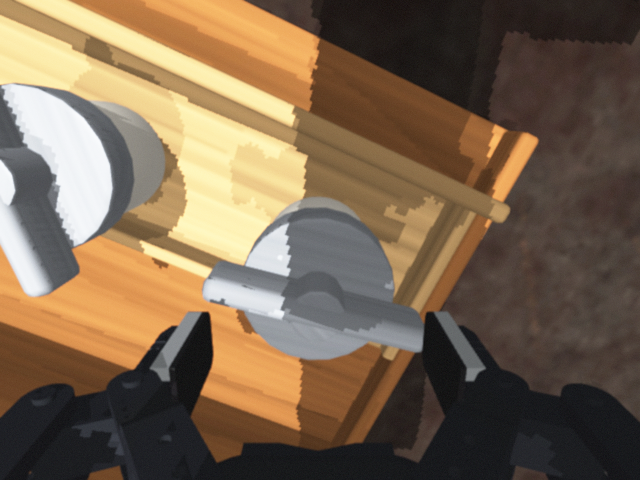

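The wrist view shows the bar unmoved at 95.2°, with fingers at its ends around (205,340) and (430,340). Next I check the fingertip extents in depth.

```bash
python3 -c "
from h import *
o,R=st()
P,d=wrist(0)
q=(P-o['eef_pos'])@R
m=(d>0)&(abs(q[...,1])>.03)&(abs(q[...,1])<.065)&(q[...,0]<.02)&(q[...,0]>-.03)&(q[...,2]>-.04)&(q[...,2]<.03)
for s in(1,-1):
  k=q[m&(q[...,1]*s>0)]*1000
  h=np.round(k[:,2]/4)*4
  for z in np.unique(h):
    j=k[h==z];print(s,z,len(j),j[:,0].min().round(1),j[:,0].max().round(1),j[:,1].min().round(1),j[:,1].max().round(1))
"
```

```text
t 3.5 pos [0.5275 0.1711 0.1208] yang 110.6 F [-0.   0.6 -0.7] T [-0.002  0.004 -0.036] w 0.0763 gf 0.0 q6 -0.05
t 3.5 pos [0.5275 0.1711 0.1208] yang 110.6 F [-0.   0.6 -0.7] T [-0.002  0.004 -0.036] w 0.0763 gf 0.0 q6 -0.05
1 -40.0 229 -10.7 12.1 37.7 51.8
1 -36.0 432 -10.1 12.2 37.7 52.1
1 -32.0 366 -10.6 12.3 37.7 51.9
1 -28.0 293 -10.7 12.1 37.7 49.5
1 -24.0 121 -9.5 11.1 37.9 43.6
1 -20.0 1 1.8 1.8 38.7 38.7
1 -8.0 14 -14.0 -7.7 30.7 42.2
1 -4.0 788 -18.6 -4.2 30.0 43.9
1 0.0 172 -9.1 -4.1 30.0 44.9
1 4.0 129 -9.8 -4.1 30.0 45.7
1 8.0 126 -10.8 -4.2 30.1 46.4
1 12.0 122 -9.7 -4.1 30.2 45.7
1 16.0 79 -10.1 -3.8 30.2 45.9
1 20.0 401 -6.9 16.6 30.0 35.7
1 24.0 26 -8.2 17.3 30.3 35.9
-1 -40.0 224 -10.2 12.4 -51.8 -37.9
-1 -36.0 425 -10.5 12.2 -52.0 -37.8
-1 -32.0 370 -10.6 12.2 -51.6 -37.7
-1 -28.0 292 -10.3 12.3 -50.4 -37.7
-1 -24.0 132 -9.8 11.1 -44.1 -37.9
-1 -8.0 12 5.7 10.8 -42.1 -33.4
-1 -4.0 986 0.9 15.4 -46.6 -30.0
-1 0.0 187 4.7 15.4 -47.0 -30.1
-1 4.0 139 11.9 15.4 -45.0 -30.3
-1 8.0 120 11.9 15.4 -44.4 -30.0
-1 12.0 114 11.7 15.5 -45.9 -30.1
-1 16.0 85 11.8 15.2 -44.0 -30.2
-1 20.0 152 -21.7 17.2 -34.5 -30.0
-1 24.0 16 -18.9 18.3 -35.0 -30.1
-1 28.0 4 17.4 18.4 -30.8 -30.1
```

Wrist depth shows the fingertips (at this opening) end about 22 mm behind the TCP, so they are still above the bar. I'll back off the turn and go lower, in guarded steps.

Emit:
apply_moves:
  targets:
    - [[0,0,0,7,0.82],[0,0,0,7,0.82],[0,0,-0.1,2,0.82],[0,0,-0.2,0,0.82],[0,0,-0.2,0,0.82],[0,0,0,0,0.82]]

```text
clock: 4.05
eef_pos: [0.526, 0.1706, 0.0985]
tool_rot: [-0.313, 0.95, 0.0, -0.002]
ft_force: [-0.2, -0.4, -1.1]
grip_width: 0.0775
grasp_force: 0.0
```

```bash
cat >> h.py <<'E'
def tips():
    o,R=st();P,d=wrist(0);q=(P-o['eef_pos'])@R*1000
    for s in(1,-1):
        m=(d>0)&(abs(q[...,1]*s-45)<9)&(abs(q[...,0])<13)
        k=q[m];h=np.histogram(k[:,2],np.arange(-42,40,6));print(s,list(zip(h[1].astype(int),h[0])))
E
python3 -c "
from h import *
tips()"
```

```text
t 4.05 pos [0.526  0.1706 0.0985] yang 126.5 F [-0.2 -0.4 -1.1] T [ 0.01  -0.007  0.018] w 0.0775 gf 0.0 q6 -0.32
t 4.05 pos [0.526  0.1706 0.0985] yang 126.5 F [-0.2 -0.4 -1.1] T [ 0.01  -0.007  0.018] w 0.0775 gf 0.0 q6 -0.32
1 [(np.int64(-42), np.int64(682)), (np.int64(-36), np.int64(583)), (np.int64(-30), np.int64(345)), (np.int64(-24), np.int64(23)), (np.int64(-18), np.int64(0)), (np.int64(-12), np.int64(0)), (np.int64(-6), np.int64(0)), (np.int64(0), np.int64(0)), (np.int64(6), np.int64(0)), (np.int64(12), np.int64(0)), (np.int64(18), np.int64(0)), (np.int64(24), np.int64(0)), (np.int64(30), np.int64(0))]
-1 [(np.int64(-42), np.int64(682)), (np.int64(-36), np.int64(584)), (np.int64(-30), np.int64(352)), (np.int64(-24), np.int64(30)), (np.int64(-18), np.int64(0)), (np.int64(-12), np.int64(0)), (np.int64(-6), np.int64(26)), (np.int64(0), np.int64(0)), (np.int64(6), np.int64(0)), (np.int64(12), np.int64(0)), (np.int64(18), np.int64(0)), (np.int64(24), np.int64(0)), (np.int64(30), np.int64(0))]
```

Emit:
apply_moves:
  targets:
    - [[0.04,0.01,-0.1,0,0.82],[0,0,-0.1,0,0.82],[0,0,0,-3,0.82],[0,0,0,-2,0.82],[0,0,0,0,0.82],[0,0,0,0,0.82]]

```text
clock: 4.6
eef_pos: [0.5292, 0.1716, 0.0927]
tool_rot: [-0.272, 0.962, 0.0, 0.0]
ft_force: [0.7, -0.6, 0.8]
grip_width: 0.0779
grasp_force: 0.0
```

```bash
python3 -c "
from h import *
st()"
```

```text
t 4.6 pos [0.5292 0.1716 0.0927] yang 121.6 F [ 0.7 -0.6  0.8] T [-0.026  0.012  0.006] w 0.0779 gf 0.0 q6 -0.24
```

Emit:
apply_moves:
  targets:
    - [[0,0,0,-1,0.82],[0,0,0,-1,0.82],[0,0,0,-1,0.82],[0,0,0,-1,0.82],[0,0,0,-1,0.82],[0,0,0,0,0.82]]

```text
clock: 5.1
eef_pos: [0.5293, 0.1716, 0.0929]
tool_rot: [-0.229, 0.973, 0.0, 0.0]
ft_force: [1.3, 1.2, -0.9]
grip_width: 0.0776
grasp_force: 0.7
```

```bash
python3 -c "
from h import *
st()"
```

```text
t 5.1 pos [0.5293 0.1716 0.0929] yang 116.5 F [ 1.3  1.2 -0.9] T [ 0.112 -0.255  0.067] w 0.0776 gf 0.7 q6 -0.15
```

Contact. Continue in small steps.

Emit:
apply_moves:
  targets:
    - [[0,0,0,-1,0.82],[0,0,0,-1,0.82],[0,0,0,0,0.82]]

```text
clock: 5.35
eef_pos: [0.5291, 0.1716, 0.0929]
tool_rot: [-0.212, 0.977, 0.0, 0.0]
ft_force: [1.0, 1.5, -1.0]
grip_width: 0.0777
grasp_force: 0.6
```

```bash
python3 -c "
from h import *
st()"
```

```text
t 5.35 pos [0.5291 0.1716 0.0929] yang 114.5 F [ 1.   1.5 -1. ] T [ 0.152 -0.263  0.132] w 0.0777 gf 0.6 q6 -0.11
```

Emit:
apply_moves:
  targets:
    - [[0,0,0,-1.5,0.82],[0,0,0,-1.5,0.82],[0,0,0,-1,0.82],[0,0,0,0,0.82]]

```text
clock: 5.68
eef_pos: [0.5291, 0.1716, 0.0929]
tool_rot: [-0.178, 0.984, 0.0, 0.0]
ft_force: [1.3, 0.6, -0.2]
grip_width: 0.0778
grasp_force: 0.6
```

```bash
python3 -c "
from h import *
st()"
```

```text
t 5.68 pos [0.5291 0.1716 0.0929] yang 110.6 F [ 1.3  0.6 -0.2] T [ 0.152 -0.247  0.016] w 0.0778 gf 0.6 q6 -0.05
```

Emit:
apply_moves:
  targets:
    - [[0,0,0,-1.5,0.82],[0,0,0,-1.5,0.82],[0,0,0,-1,0.82],[0,0,0,0,0.82]]

```text
clock: 6.02
eef_pos: [0.5292, 0.1715, 0.0929]
tool_rot: [-0.144, 0.99, -0.0, 0.0]
ft_force: [1.5, 0.6, 0.4]
grip_width: 0.0774
grasp_force: 0.6
```

```bash
python3 -c "
from h import *
st()"
```

```text
t 6.02 pos [0.5292 0.1715 0.0929] yang 106.6 F [1.5 0.6 0.4] T [ 0.138 -0.224  0.018] w 0.0774 gf 0.6 q6 0.02
```

Emit:
apply_moves:
  targets:
    - [[0,0,0,-1.5,0.82],[0,0,0,-1.5,0.82],[0,0,0,-1.5,0.82],[0,0,0,0,0.82]]

```text
clock: 6.35
eef_pos: [0.5291, 0.1715, 0.0929]
tool_rot: [-0.105, 0.994, -0.0, 0.0]
ft_force: [0.5, 0.8, -0.2]
grip_width: 0.0777
grasp_force: 0.5
```

```bash
python3 -c "
from h import *
st()"
```

```text
t 6.35 pos [0.5291 0.1715 0.0929] yang 102.1 F [ 0.5  0.8 -0.2] T [ 0.078 -0.247  0.035] w 0.0777 gf 0.5 q6 0.1
```

Emit:
apply_moves:
  targets:
    - [[0,0,0,-1.5,0.82],[0,0,0,-1.5,0.82],[0,0,0,-1.5,0.82],[0,0,0,0,0.82]]

```text
clock: 6.68
eef_pos: [0.5301, 0.1716, 0.093]
tool_rot: [-0.067, 0.998, -0.0, 0.001]
ft_force: [4.6, -0.1, -1.8]
grip_width: 0.0776
grasp_force: 7.7
```

```bash
python3 -c "
from h import *
st()"
```

```text
t 6.68 pos [0.5301 0.1716 0.093 ] yang 97.7 F [ 4.6 -0.1 -1.8] T [ 0.125 -0.827  0.657] w 0.0776 gf 7.7 q6 0.18
```

Left cap: loose by about 18°, now at its stop (0.66 N·m, net 4.6 N). Back off, lift, and go over to the middle jar.

Emit:
apply_moves:
  targets:
    - [[0,0,0,5,0.82],[0,0,0.4,3,0.82],[0,0,0.8,0,0.82],[-0.04,-0.67,0,-7,0.82],[-0.04,-0.67,0,-7,0.82],[-0.05,-0.67,0,-7,0.82],[-0.05,-0.67,0,-7,0.82],[-0.05,-0.68,0,-7,0.82]]

```text
clock: 7.35
eef_pos: [0.5185, 0.036, 0.1406]
tool_rot: [0.171, 0.985, -0.0, -0.001]
ft_force: [-0.6, -0.9, 0.4]
grip_width: 0.078
grasp_force: 0.0
```

Emit:
apply_moves:
  targets:
    - [[0,0,0,-3,0.82],[0,0,0,0,0.82],[0,0,0,0,0.82]]

```text
clock: 7.6
eef_pos: [0.5192, 0.0369, 0.1407]
tool_rot: [0.194, 0.981, -0.0, -0.001]
ft_force: [-0.1, -0.3, -0.5]
grip_width: 0.0777
grasp_force: 0.0
```

```bash
python3 -c "
from h import *
P,d=wrist(0)
bars(P,[(.52,.0375)],(.118,.135))
bars(P,[(.528,.1715)],(.118,.135))
P=cloud('top',imaging.camera('top')[1]);bars(P,[(.528,.1715)])"
```

```text
t 7.6 pos [0.5192 0.0369 0.1407] yang 67.7 F [-0.1 -0.3 -0.5] T [-0.034 -0.001 -0.055] w 0.0777 gf 0.0 q6 0.46
bar n 6212 mean [0.5187 0.037 ] rect 0.521 0.037 0.095 0.024 ang 35.0 z 0.125
bar n 4911 mean [0.5241 0.1551] rect 0.5269 0.1515 0.056 0.024 ang 74.1 z 0.125
bar n 223 mean [0.528 0.173] rect 0.5281 0.1728 0.093 0.021 ang 74.5 z 0.1246
```

Left bar turned to 74° and its centre has not moved. Next I lower onto the middle.

Emit:
apply_moves:
  targets:
    - [[0.02,0,-0.4,0,0.82],[0,0,-0.5,0,0.82],[0,0,-0.3,0,0.82],[0,0,0,-2,0.82],[0,0,0,-2,0.82],[0,0,0,-2,0.82],[0,0,0,-1,0.82],[0,0,0,0,0.82]]

```text
clock: 8.37
eef_pos: [0.5207, 0.0378, 0.0926]
tool_rot: [0.253, 0.967, -0.0, -0.0]
ft_force: [0.1, -1.1, 0.3]
grip_width: 0.0775
grasp_force: 0.3
```

```bash
python3 -c "
from h import *
st()"
```

```text
t 8.37 pos [0.5207 0.0378 0.0926] yang 60.7 F [ 0.1 -1.1  0.3] T [-0.071 -0.034  0.003] w 0.0775 gf 0.3 q6 0.58
```

Emit:
apply_moves:
  targets:
    - [[0,0,0,-1,0.82],[0,0,0,-1,0.82],[0,0,0,-1,0.82],[0,0,0,0,0.82]]

```text
clock: 8.7
eef_pos: [0.5209, 0.0372, 0.093]
tool_rot: [0.279, 0.96, 0.0, 0.0]
ft_force: [0.5, -1.2, -0.4]
grip_width: 0.0778
grasp_force: 0.5
```

```bash
python3 -c "
from h import *
st()"
```

```text
t 8.7 pos [0.5209 0.0372 0.093 ] yang 57.5 F [ 0.5 -1.2 -0.4] T [-0.113 -0.193  0.03 ] w 0.0778 gf 0.5 q6 0.64
```

Emit:
apply_moves:
  targets:
    - [[0,0,0,-1,0.82],[0,0,0,-1,0.82],[0,0,0,-1,0.82],[0,0,0,0,0.82]]

```text
clock: 9.03
eef_pos: [0.5209, 0.0371, 0.0929]
tool_rot: [0.305, 0.952, 0.0, 0.0]
ft_force: [1.0, -0.5, 0.3]
grip_width: 0.078
grasp_force: 0.6
```

```bash
python3 -c "
from h import *
st()"
```

```text
t 9.03 pos [0.5209 0.0371 0.0929] yang 54.5 F [ 1.  -0.5  0.3] T [-0.082 -0.264  0.041] w 0.078 gf 0.6 q6 0.69
```

The middle is loose as well. Continue.

Emit:
apply_moves:
  targets:
    - [[0,0,0,-1.5,0.82],[0,0,0,-1.5,0.82],[0,0,0,-1.5,0.82],[0,0,0,0,0.82]]

```text
clock: 9.37
eef_pos: [0.5208, 0.0371, 0.0929]
tool_rot: [0.342, 0.94, 0.0, 0.0]
ft_force: [1.0, -0.8, 0.1]
grip_width: 0.0776
grasp_force: 0.5
```

```bash
python3 -c "
from h import *
st()"
```

```text
t 9.37 pos [0.5208 0.0371 0.0929] yang 50.0 F [ 1.  -0.8  0.1] T [-0.163 -0.211  0.023] w 0.0776 gf 0.5 q6 0.77
```

Emit:
apply_moves:
  targets:
    - [[0,0,0,-1.5,0.82],[0,0,0,-1.5,0.82],[0,0,0,-1.5,0.82],[0,0,0,0,0.82]]

```text
clock: 9.7
eef_pos: [0.5208, 0.0371, 0.0929]
tool_rot: [0.378, 0.926, 0.0, 0.0]
ft_force: [1.5, -0.2, -0.3]
grip_width: 0.0775
grasp_force: 0.5
```

```bash
python3 -c "
from h import *
st()"
```

```text
t 9.7 pos [0.5208 0.0371 0.0929] yang 45.6 F [ 1.5 -0.2 -0.3] T [-0.128 -0.171  0.031] w 0.0775 gf 0.5 q6 0.85
```

Emit:
apply_moves:
  targets:
    - [[0,0,0,-1.5,0.82],[0,0,0,-1.5,0.82],[0,0,0,-1.5,0.82],[0,0,0,0,0.82]]

```text
clock: 10.03
eef_pos: [0.5207, 0.0371, 0.0929]
tool_rot: [0.414, 0.91, -0.0, -0.0]
ft_force: [2.0, -0.3, 1.1]
grip_width: 0.0778
grasp_force: 0.5
```

```bash
python3 -c "
from h import *
st()"
```

```text
t 10.03 pos [0.5207 0.0371 0.0929] yang 41.1 F [ 2.  -0.3  1.1] T [-0.122 -0.262  0.039] w 0.0778 gf 0.5 q6 0.92
```

Emit:
apply_moves:
  targets:
    - [[0,0,0,-1.5,0.82],[0,0,0,-1.5,0.82],[0,0,0,-1.5,0.82],[0,0,0,0,0.82]]

```text
clock: 10.37
eef_pos: [0.5206, 0.0371, 0.0928]
tool_rot: [0.449, 0.893, -0.0, -0.0]
ft_force: [1.2, -0.7, 0.4]
grip_width: 0.0777
grasp_force: 0.5
```

```bash
python3 -c "
from h import *
st()"
```

```text
t 10.37 pos [0.5206 0.0371 0.0928] yang 36.6 F [ 1.2 -0.7  0.4] T [-0.102 -0.172  0.062] w 0.0777 gf 0.5 q6 1.0
```

Emit:
apply_moves:
  targets:
    - [[0,0,0,-1.5,0.82],[0,0,0,-1.5,0.82],[0,0,0,-1.5,0.82],[0,0,0,0,0.82]]

```text
clock: 10.7
eef_pos: [0.5205, 0.0371, 0.0928]
tool_rot: [0.484, 0.875, -0.0, -0.0]
ft_force: [1.3, -0.7, -0.1]
grip_width: 0.078
grasp_force: 0.4
```

```bash
python3 -c "
from h import *
st()"
```

```text
t 10.7 pos [0.5205 0.0371 0.0928] yang 32.1 F [ 1.3 -0.7 -0.1] T [-0.138 -0.089  0.04 ] w 0.078 gf 0.4 q6 1.08
```

Emit:
apply_moves:
  targets:
    - [[0,0,0,-1.5,0.82],[0,0,0,-1.5,0.82],[0,0,0,-1.5,0.82],[0,0,0,0,0.82]]

```text
clock: 11.03
eef_pos: [0.5205, 0.0372, 0.0928]
tool_rot: [0.518, 0.856, -0.0, -0.0]
ft_force: [0.5, -0.9, -0.1]
grip_width: 0.0777
grasp_force: 0.3
```

```bash
python3 -c "
from h import *
st()"
```

```text
t 11.03 pos [0.5205 0.0372 0.0928] yang 27.7 F [ 0.5 -0.9 -0.1] T [-0.097 -0.098  0.059] w 0.0777 gf 0.3 q6 1.16
```

Emit:
apply_moves:
  targets:
    - [[0,0,0,-1.5,0.82],[0,0,0,-1.5,0.82],[0,0,0,-1.5,0.82],[0,0,0,0,0.82]]

```text
clock: 11.37
eef_pos: [0.5205, 0.0372, 0.0928]
tool_rot: [0.55, 0.835, -0.0, -0.0]
ft_force: [1.7, -0.7, 0.2]
grip_width: 0.0778
grasp_force: 4.7
```

```bash
python3 -c "
from h import *
st()"
```

```text
t 11.37 pos [0.5205 0.0372 0.0928] yang 23.2 F [ 1.7 -0.7  0.2] T [-0.173 -0.133  0.377] w 0.0778 gf 4.7 q6 1.24
```

Emit:
apply_moves:
  targets:
    - [[0,0,0,-1,0.82],[0,0,0,0,0.82]]

```text
clock: 11.53
eef_pos: [0.5205, 0.0372, 0.0928]
tool_rot: [0.557, 0.83, -0.0, -0.0]
ft_force: [0.2, -1.9, -0.2]
grip_width: 0.078
grasp_force: 17.1
```

```bash
python3 -c "
from h import *
st()"
```

```text
t 11.53 pos [0.5205 0.0372 0.0928] yang 22.3 F [ 0.2 -1.9 -0.2] T [-0.254 -0.014  1.451] w 0.078 gf 17.1 q6 1.25
```

Middle tight (definite stop, 1.45 N·m couple, negligible net force). On to the right jar.

Emit:
apply_moves:
  targets:
    - [[0,0,0,5,0.82],[0,0,0.4,4,0.82],[0,0,0.8,0,0.82],[-0.04,-0.67,0,-7,0.82],[-0.05,-0.67,0,-7,0.82],[-0.05,-0.67,0,-7,0.82],[-0.05,-0.67,0,-7,0.82],[-0.05,-0.68,0,-7,0.82]]

```text
clock: 12.2
eef_pos: [0.5105, -0.098, 0.1407]
tool_rot: [0.733, 0.68, 0.0, -0.0]
ft_force: [0.1, 0.1, -0.3]
grip_width: 0.078
grasp_force: 0.0
```

Emit:
apply_moves:
  targets:
    - [[0,0,0,-5,0.82],[0,0,0,0,0.82],[0,0,0,0,0.82]]

```text
clock: 12.45
eef_pos: [0.5107, -0.0972, 0.1406]
tool_rot: [0.76, 0.65, 0.0, -0.001]
ft_force: [-0.1, 0.7, -0.4]
grip_width: 0.0776
grasp_force: 0.0
```

```bash
python3 -c "
from h import *
P,d=wrist(0)
bars(P,[(.511,-.097)],(.118,.135))
P=cloud('top',imaging.camera('top')[1]);bars(P,[(.528,.1715),(.52,.0375)])
m=(abs(P[...,2]-.11)<.006)&(P[...,0]>.58)&(P[...,0]<.7)&(abs(P[...,1]-.05)<.3);q=P[m];print('board',len(q),cv2.minAreaRect(q[:,:2].astype(np.float32)))"
```

```text
t 12.45 pos [ 0.5107 -0.0972  0.1406] yang -8.8 F [-0.1  0.7 -0.4] T [0.009 0.003 0.021] w 0.0776 gf 0.0 q6 1.54
bar n 6277 mean [ 0.5126 -0.0949] rect 0.5133 -0.0969 0.023 0.094 ang 138.1 z 0.1252
bar n 227 mean [0.5278 0.1722] rect 0.5277 0.1718 0.095 0.021 ang 74.5 z 0.1246
bar n 224 mean [0.5192 0.0375] rect 0.5185 0.037 0.094 0.022 ang 179.8 z 0.1246
board 820 ((0.6728179454803467, 0.028400525450706482), (0.4464293420314789, 0.012566556222736835), 86.40798950195312)
```

Emit:
apply_moves:
  targets:
    - [[-0.02,-0.02,-0.4,0,0.82],[0,0,-0.5,0,0.82],[0,0,-0.3,0,0.82],[0,0,0,-2,0.82],[0,0,0,-2,0.82],[0,0,0,-2,0.82],[0,0,0,-1,0.82],[0,0,0,0,0.82]]

```text
clock: 13.22
eef_pos: [0.5104, -0.0968, 0.0927]
tool_rot: [0.797, 0.603, 0.0, -0.001]
ft_force: [0.6, 1.4, -1.2]
grip_width: 0.0777
grasp_force: 0.8
```

```bash
python3 -c "
from h import *
st()"
```

```text
t 13.22 pos [ 0.5104 -0.0968  0.0927] yang -15.8 F [ 0.6  1.4 -1.2] T [ 0.326 -0.093  0.051] w 0.0777 gf 0.8 q6 1.66
```

Emit:
apply_moves:
  targets:
    - [[0,0,0,-1,0.82],[0,0,0,-1,0.82],[0,0,0,0,0.82]]

```text
clock: 13.47
eef_pos: [0.5103, -0.0976, 0.0928]
tool_rot: [0.809, 0.588, 0.0, -0.0]
ft_force: [0.9, 2.4, -1.3]
grip_width: 0.0779
grasp_force: 0.7
```

```bash
python3 -c "
from h import *
st()"
```

```text
t 13.47 pos [ 0.5103 -0.0976  0.0928] yang -17.9 F [ 0.9  2.4 -1.3] T [ 0.349 -0.033  0.064] w 0.0779 gf 0.7 q6 1.69
```

Loose here too (force holds at 1–2 N). Keep going in 3° steps.

Emit:
apply_moves:
  targets:
    - [[0,0,0,-1.5,0.82],[0,0,0,-1.5,0.82],[0,0,0,0,0.82]]

```text
clock: 13.72
eef_pos: [0.5104, -0.098, 0.0929]
tool_rot: [0.824, 0.567, 0.0, 0.0]
ft_force: [0.4, 1.3, 0.3]
grip_width: 0.0779
grasp_force: 0.6
```

```bash
python3 -c "
from h import *
st()"
```

```text
t 13.72 pos [ 0.5104 -0.098   0.0929] yang -20.9 F [0.4 1.3 0.3] T [ 0.26  -0.033  0.025] w 0.0779 gf 0.6 q6 1.75
```

Emit:
apply_moves:
  targets:
    - [[0,0,0,-1.5,0.82],[0,0,0,-1.5,0.82],[0,0,0,0,0.82]]

```text
clock: 13.97
eef_pos: [0.5104, -0.0981, 0.0929]
tool_rot: [0.838, 0.545, 0.0, 0.0]
ft_force: [0.8, 1.5, 0.0]
grip_width: 0.0776
grasp_force: 0.6
```

```bash
python3 -c "
from h import *
st()"
```

```text
t 13.97 pos [ 0.5104 -0.0981  0.0929] yang -23.9 F [0.8 1.5 0. ] T [ 0.235 -0.016  0.037] w 0.0776 gf 0.6 q6 1.8
```

Emit:
apply_moves:
  targets:
    - [[0,0,0,-1.5,0.82],[0,0,0,-1.5,0.82],[0,0,0,0,0.82]]

```text
clock: 14.22
eef_pos: [0.5104, -0.0981, 0.0929]
tool_rot: [0.852, 0.523, 0.0, 0.0]
ft_force: [-0.1, 1.4, 0.4]
grip_width: 0.078
grasp_force: 0.6
```

```bash
python3 -c "
from h import *
st()"
```

```text
t 14.22 pos [ 0.5104 -0.0981  0.0929] yang -26.9 F [-0.1  1.4  0.4] T [ 0.237 -0.055  0.045] w 0.078 gf 0.6 q6 1.85
```

Emit:
apply_moves:
  targets:
    - [[0,0,0,-1.5,0.82],[0,0,0,-1.5,0.82],[0,0,0,0,0.82]]

```text
clock: 14.47
eef_pos: [0.5105, -0.0982, 0.0929]
tool_rot: [0.865, 0.501, 0.0, 0.0]
ft_force: [-0.0, 1.4, 0.1]
grip_width: 0.0778
grasp_force: 0.6
```

```bash
python3 -c "
from h import *
st()"
```

```text
t 14.47 pos [ 0.5105 -0.0982  0.0929] yang -29.9 F [-0.   1.4  0.1] T [ 0.295 -0.095  0.095] w 0.0778 gf 0.6 q6 1.9
```

Emit:
apply_moves:
  targets:
    - [[0,0,0,-1.5,0.82],[0,0,0,-1.5,0.82],[0,0,0,0,0.82]]

```text
clock: 14.72
eef_pos: [0.5105, -0.0981, 0.0929]
tool_rot: [0.878, 0.478, 0.0, 0.0]
ft_force: [0.3, 2.2, 1.1]
grip_width: 0.0776
grasp_force: 0.6
```

```bash
python3 -c "
from h import *
st()"
```

```text
t 14.72 pos [ 0.5105 -0.0981  0.0929] yang -32.9 F [0.3 2.2 1.1] T [ 0.287 -0.115  0.047] w 0.0776 gf 0.6 q6 1.95
```

Emit:
apply_moves:
  targets:
    - [[0,0,0,-1.5,0.82],[0,0,0,-1.5,0.82],[0,0,0,0,0.82]]

```text
clock: 14.97
eef_pos: [0.5105, -0.0981, 0.0929]
tool_rot: [0.89, 0.455, 0.0, 0.0]
ft_force: [1.6, 0.6, 0.2]
grip_width: 0.0778
grasp_force: 0.6
```

```bash
python3 -c "
from h import *
st()"
```

```text
t 14.97 pos [ 0.5105 -0.0981  0.0929] yang -35.8 F [1.6 0.6 0.2] T [ 0.246 -0.139  0.055] w 0.0778 gf 0.6 q6 2.01
```

Emit:
apply_moves:
  targets:
    - [[0,0,0,-1.5,0.82],[0,0,0,-1.5,0.82],[0,0,0,0,0.82]]

```text
clock: 15.22
eef_pos: [0.5104, -0.0982, 0.0929]
tool_rot: [0.902, 0.432, 0.0, 0.0]
ft_force: [0.8, 0.9, 0.3]
grip_width: 0.0773
grasp_force: 0.6
```

```bash
python3 -c "
from h import *
st()"
```

```text
t 15.22 pos [ 0.5104 -0.0982  0.0929] yang -38.8 F [0.8 0.9 0.3] T [ 0.237 -0.094 -0.02 ] w 0.0773 gf 0.6 q6 2.06
```

Emit:
apply_moves:
  targets:
    - [[0,0,0,-1.5,0.82],[0,0,0,-1.5,0.82],[0,0,0,0,0.82]]

```text
clock: 15.47
eef_pos: [0.5105, -0.0982, 0.0929]
tool_rot: [0.913, 0.408, 0.0, 0.0]
ft_force: [0.9, 0.6, 0.8]
grip_width: 0.0775
grasp_force: 0.6
```

```bash
python3 -c "
from h import *
st()"
```

```text
t 15.47 pos [ 0.5105 -0.0982  0.0929] yang -41.8 F [0.9 0.6 0.8] T [ 0.225 -0.128  0.013] w 0.0775 gf 0.6 q6 2.11
```

Emit:
apply_moves:
  targets:
    - [[0,0,0,-1.5,0.82],[0,0,0,-1.5,0.82],[0,0,0,0,0.82]]

```text
clock: 15.72
eef_pos: [0.5104, -0.0982, 0.0929]
tool_rot: [0.923, 0.384, 0.0, 0.0]
ft_force: [0.6, 0.6, 0.1]
grip_width: 0.0778
grasp_force: 0.6
```

```bash
python3 -c "
from h import *
st()"
```

```text
t 15.72 pos [ 0.5104 -0.0982  0.0929] yang -44.8 F [0.6 0.6 0.1] T [ 0.272 -0.183  0.082] w 0.0778 gf 0.6 q6 2.16
```

Emit:
apply_moves:
  targets:
    - [[0,0,0,-1.5,0.82],[0,0,0,-1.5,0.82],[0,0,0,0,0.82]]

```text
clock: 15.97
eef_pos: [0.5104, -0.0982, 0.0929]
tool_rot: [0.933, 0.36, 0.0, 0.0]
ft_force: [0.8, 1.2, -0.7]
grip_width: 0.0778
grasp_force: 0.6
```

```bash
python3 -c "
from h import *
st()"
```

```text
t 15.97 pos [ 0.5104 -0.0982  0.0929] yang -47.8 F [ 0.8  1.2 -0.7] T [ 0.231 -0.132  0.043] w 0.0778 gf 0.6 q6 2.22
```

Emit:
apply_moves:
  targets:
    - [[0,0,0,-1.5,0.82],[0,0,0,-1.5,0.82],[0,0,0,0,0.82]]

```text
clock: 16.22
eef_pos: [0.5104, -0.0982, 0.0929]
tool_rot: [0.942, 0.335, 0.0, 0.0]
ft_force: [1.4, 0.9, 0.6]
grip_width: 0.0776
grasp_force: 0.6
```

```bash
python3 -c "
from h import *
st()"
```

```text
t 16.22 pos [ 0.5104 -0.0982  0.0929] yang -50.8 F [1.4 0.9 0.6] T [ 0.186 -0.128  0.04 ] w 0.0776 gf 0.6 q6 2.27
```

Emit:
apply_moves:
  targets:
    - [[0,0,0,-1.5,0.82],[0,0,0,-1.5,0.82],[0,0,0,0,0.82]]

```text
clock: 16.47
eef_pos: [0.5104, -0.0982, 0.0929]
tool_rot: [0.951, 0.31, 0.0, 0.0]
ft_force: [1.3, 1.2, 0.1]
grip_width: 0.0777
grasp_force: 0.6
```

```bash
python3 -c "
from h import *
st()"
```

```text
t 16.47 pos [ 0.5104 -0.0982  0.0929] yang -53.8 F [1.3 1.2 0.1] T [ 0.262 -0.17   0.11 ] w 0.0777 gf 0.6 q6 2.32
```

Emit:
apply_moves:
  targets:
    - [[0,0,0,-1.5,0.82],[0,0,0,-1.5,0.82],[0,0,0,0,0.82]]

```text
clock: 16.72
eef_pos: [0.5107, -0.0981, 0.0929]
tool_rot: [0.958, 0.285, 0.0, 0.0]
ft_force: [2.1, 1.2, -1.2]
grip_width: 0.0783
grasp_force: 0.8
```

```bash
python3 -c "
from h import *
st()"
```

```text
t 16.72 pos [ 0.5107 -0.0981  0.0929] yang -56.8 F [ 2.1  1.2 -1.2] T [ 0.252 -0.378  0.029] w 0.0783 gf 0.8 q6 2.37
```

Emit:
apply_moves:
  targets:
    - [[0,0,0,-1,0.82],[0,0,0,-0.5,0.82],[0,0,0,0,0.82]]

```text
clock: 16.97
eef_pos: [0.5113, -0.0978, 0.093]
tool_rot: [0.962, 0.273, 0.001, 0.0]
ft_force: [4.9, 2.2, -1.4]
grip_width: 0.0776
grasp_force: 2.4
```

```bash
python3 -c "
from h import *
st()"
```

```text
t 16.97 pos [ 0.5113 -0.0978  0.093 ] yang -58.4 F [ 4.9  2.2 -1.4] T [ 0.576 -0.936  0.178] w 0.0776 gf 2.4 q6 2.4
```

Right cap at its stop too (5.4 N, ~41° turned). Retreat, shut the fingers, go to the caddy's front.

Emit:
apply_moves:
  targets:
    - [[0,0,0,5,0.82],[0,0,0.4,3,0.82],[0,0,0.6,7,0.82],[0,0,0.5,7,0.82],[-0.3,0.4,0,7,-1],[-0.3,0.4,0,7,-1],[-0.3,0.4,0,7,-1],[-0.3,0.4,0,7,-1]]

```text
clock: 17.63
eef_pos: [0.4605, -0.0343, 0.1526]
tool_rot: [0.755, 0.655, -0.001, -0.0]
ft_force: [0.0, 0.5, -0.2]
grip_width: 0.0295
grasp_force: 0.0
```

Emit:
apply_moves:
  targets:
    - [[-0.18,0.25,0,7,-1],[-0.18,0.25,0,7,-1],[-0.18,0.25,0,7,-1],[-0.18,0.25,0,7,-1],[-0.18,0.25,0,7,-1],[-0.18,0.25,0,7,-1],[-0.18,0.25,0,7,-1],[-0.18,0.25,0,7,-1]]

```text
clock: 18.3
eef_pos: [0.4032, 0.0454, 0.1525]
tool_rot: [0.359, 0.933, -0.001, -0.001]
ft_force: [0.1, 0.7, -0.7]
grip_width: 0.0003
grasp_force: 0.0
```

Emit:
apply_moves:
  targets:
    - [[0,0,0,7,-1],[0,0,0,7,-1],[0,0,0,7,-1],[0,0,0,7,-1],[0,0,0,7,-1],[0,0,0,4,-1],[0,0,0,0,-1],[0,0,0,0,-1]]

```text
clock: 18.97
eef_pos: [0.404, 0.0453, 0.1526]
tool_rot: [0.031, 1.0, -0.001, -0.001]
ft_force: [0.3, -0.4, -0.7]
grip_width: -0.0001
grasp_force: 0.0
```

```bash
python3 -c "
from h import *
o,R=st();P,d=wrist(0);q=(P-o['eef_pos'])@R*1000
m=(d>0)&(abs(q[...,1])<18)&(abs(q[...,0])<14)
h=np.histogram(q[m][:,2],np.arange(-42,60,4));print([(int(a),int(b)) for a,b in zip(h[1],h[0])])
P=cloud('top',imaging.camera('top')[1]);bars(P,[(.528,.1715),(.52,.0375),(.5115,-.0965)])
m=(abs(P[...,2]-.11)<.006)&(P[...,0]>.58)&(P[...,0]<.7)&(abs(P[...,1]-.05)<.3);print('board',cv2.minAreaRect(P[m][:,:2].astype(np.float32)))"
```

```text
t 18.97 pos [0.404  0.0453 0.1526] yang 86.5 F [ 0.3 -0.4 -0.7] T [ 0.029 -0.047  0.045] w -0.0001 gf 0.0 q6 0.17
t 18.97 pos [0.404  0.0453 0.1526] yang 86.5 F [ 0.3 -0.4 -0.7] T [ 0.029 -0.047  0.045] w -0.0001 gf 0.0 q6 0.17
[(-42, 533), (-38, 478), (-34, 449), (-30, 441), (-26, 358), (-22, 284), (-18, 53), (-14, 0), (-10, 0), (-6, 0), (-2, 0), (2, 0), (6, 0), (10, 0), (14, 0), (18, 0), (22, 0), (26, 0), (30, 0), (34, 0), (38, 0), (42, 0), (46, 0), (50, 0), (54, 0)]
bar n 227 mean [0.5277 0.1722] rect 0.5278 0.172 0.095 0.021 ang 74.5 z 0.1246
bar n 222 mean [0.5191 0.0375] rect 0.5184 0.037 0.094 0.022 ang 179.8 z 0.125
bar n 223 mean [ 0.5111 -0.0967] rect 0.5111 -0.0974 0.019 0.094 ang 95.1 z 0.1242
board ((0.6729385852813721, 0.028159648180007935), (0.44681116938591003, 0.012391850352287292), 86.482666015625)
```

Bars steady at 74.5°, 179.8° and 95.1°; stand unmoved. Next I lower in front of the wall and come up to it.

Emit:
apply_moves:
  targets:
    - [[0,0,-0.6,0,-1],[0,0,-0.7,0,-1],[0,0,-0.7,0,-1],[0,0,-0.6,0,-1],[0.2,-0.02,0,0,-1],[0.2,-0.02,0,0,-1],[0.2,-0.02,0,0,-1],[0,0,0,0,-1]]

```text
clock: 19.73
eef_pos: [0.4333, 0.0436, 0.0509]
tool_rot: [0.03, 1.0, 0.0, 0.003]
ft_force: [-0.3, 0.6, -0.1]
grip_width: 0.0
grasp_force: 0.0
```

```bash
python3 -c "
from h import *
st();p,d=imaging.camera('scene');cv2.imwrite('pics/s2.png',cv2.resize(p[150:350,200:420],None,fx=3,fy=3))"
```

```text
t 19.73 pos [0.4333 0.0436 0.0509] yang 86.5 F [-0.3  0.6 -0.1] T [-0.01  -0.109  0.018] w 0.0 gf 0.0 q6 0.16
```

View pics/s2.png

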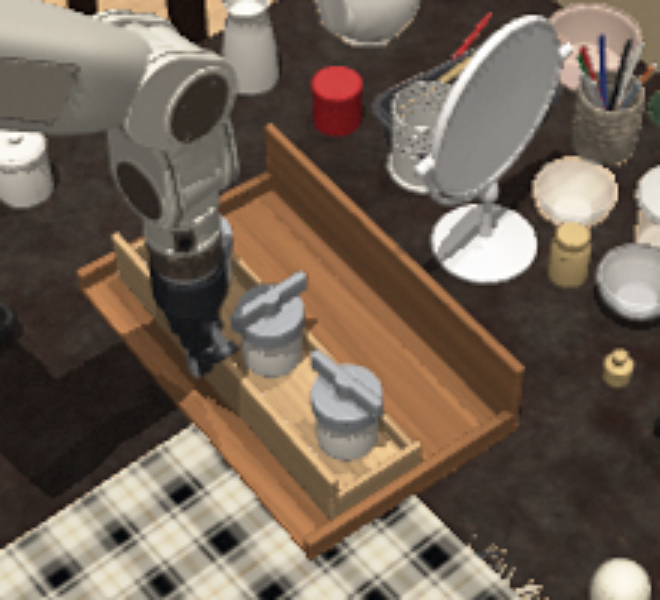

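The picture shows the shut fingers at (215,355) just in front of the caddy wall, with the gripper body above the middle bar's end. Start the push.

Emit:
apply_moves:
  targets:
    - [[0.1,-0.006,0,0,-1],[0.1,-0.006,0,0,-1],[0.1,-0.006,0,0,-1],[0.1,-0.006,0,0,-1],[0.1,-0.006,0,0,-1]]

```text
clock: 20.2
eef_pos: [0.4449, 0.0424, 0.0484]
tool_rot: [0.03, 1.0, 0.0, -0.004]
ft_force: [-7.6, 1.0, 6.5]
grip_width: -0.0001
grasp_force: 4.4
```

```bash
python3 -c "
from h import *
st()"
```

```text
t 20.2 pos [0.4449 0.0424 0.0484] yang 86.6 F [-7.6  1.   6.5] T [0.123 1.662 0.006] w -0.0001 gf 4.4 q6 0.15
```

Emit:
apply_moves:
  targets:
    - [[0.2,-0.012,0.05,0,-1],[0.2,-0.012,0.03,0,-1],[0.2,-0.012,0,0,-1],[0.2,-0.012,0,0,-1],[0.2,-0.012,0,0,-1],[0.2,-0.012,0,0,-1],[0.2,-0.012,0,0,-1],[0.2,-0.012,0,0,-1]]

```text
clock: 20.87
eef_pos: [0.5067, 0.0384, 0.0495]
tool_rot: [0.03, 1.0, -0.0, -0.007]
ft_force: [-9.0, 1.5, -1.9]
grip_width: -0.0
grasp_force: 4.5
```

```bash
python3 -c "
from h import *
st();P=cloud('top',imaging.camera('top')[1])
bars(P,[(.591,.168),(.574,-.1005)])
m=(abs(P[...,2]-.11)<.006)&(P[...,0]>.64)&(P[...,0]<.7)&(abs(P[...,1]-.05)<.3);print('board',cv2.minAreaRect(P[m][:,:2].astype(np.float32)))"
```

```text
t 20.87 pos [0.5067 0.0384 0.0495] yang 86.6 F [-9.   1.5 -1.9] T [ 0.119  1.795 -0.019] w -0.0 gf 4.5 q6 0.13
bar n 229 mean [0.5949 0.1679] rect 0.5946 0.1683 0.096 0.022 ang 74.5 z 0.1247
bar n 224 mean [ 0.5785 -0.1008] rect 0.5784 -0.1007 0.019 0.094 ang 95.2 z 0.1242
board ((0.6726503968238831, 0.0279710590839386), (0.44673052430152893, 0.012495595030486584), 86.54540252685547)
```

Emit:
apply_moves:
  targets:
    - [[0.12,-0.007,0,0,-1],[0.12,-0.007,0,0,-1],[0.12,-0.007,0,0,-1],[0.12,-0.007,0,0,-1],[0.1,-0.006,0,0,-1],[0.07,-0.004,0,0,-1],[0.05,-0.003,0,0,-1],[0,0,0,0,-1]]

```text
clock: 21.58
eef_pos: [0.5366, 0.0367, 0.0501]
tool_rot: [0.03, 1.0, -0.0, -0.004]
ft_force: [-6.1, 0.5, -2.4]
grip_width: 0.0
grasp_force: 3.1
```

```bash
python3 -c "
from h import *
st();P=cloud('top',imaging.camera('top')[1])
bars(P,[(.62,.166),(.604,-.1025)])"
```

```text
t 21.58 pos [0.5366 0.0367 0.0501] yang 86.6 F [-6.1  0.5 -2.4] T [ 0.008  1.301 -0.063] w 0.0 gf 3.1 q6 0.13
bar n 232 mean [0.625  0.1658] rect 0.6284 0.1679 0.068 0.08 ang 74.7 z 0.1247
bar n 226 mean [ 0.6081 -0.1016] rect 0.6086 -0.1028 0.022 0.095 ang 94.7 z 0.1245
```

Emit:
apply_moves:
  targets:
    - [[0.04,-0.002,0,0,-1],[0.04,-0.002,0,0,-1],[0.02,-0.001,0,0,-1],[0,0,0,0,-1]]

```text
clock: 21.97
eef_pos: [0.5391, 0.0365, 0.0501]
tool_rot: [0.03, 1.0, -0.0, -0.006]
ft_force: [-9.8, 1.6, 0.3]
grip_width: 0.0001
grasp_force: 4.9
```

```bash
python3 -c "
from h import *
st()"
```

```text
t 21.97 pos [0.5391 0.0365 0.0501] yang 86.6 F [-9.8  1.6  0.3] T [ 0.014  1.949 -0.105] w 0.0001 gf 4.9 q6 0.13
```

Emit:
apply_moves:
  targets:
    - [[0.03,-0.002,0,0,-1],[0.03,-0.002,0,0,-1],[0,0,0,0,-1]]

```text
clock: 22.22
eef_pos: [0.5393, 0.0365, 0.0501]
tool_rot: [0.03, 1.0, -0.0, -0.008]
ft_force: [-15.6, 0.3, 4.8]
grip_width: -0.0004
grasp_force: 7.6
```

```bash
python3 -c "
from h import *
st()"
```

```text
t 22.22 pos [0.5393 0.0365 0.0501] yang 86.6 F [-15.6   0.3   4.8] T [ 0.152  2.935 -0.045] w -0.0004 gf 7.6 q6 0.13
```

Home: position stopped while the force rose to 15.6 N. Retreat, check, and hand in.

Emit:
apply_moves:
  targets:
    - [[-0.3,0.018,0,0,-1],[-0.5,0.03,0,0,-1],[-0.6,0.03,0,0,-1],[-0.6,0.03,0.4,0,-1],[-0.4,0.02,0.8,0,-1],[0,0,0.8,0,-1],[0,0,0,0,-1],[0,0,0,0,-1]]

```text
clock: 22.88
eef_pos: [0.4537, 0.0419, 0.1347]
tool_rot: [0.03, 1.0, 0.0, 0.004]
ft_force: [0.0, 0.3, -1.2]
grip_width: 0.0
grasp_force: 0.0
```

```bash
python3 -c "
from h import *
st();P=cloud('top',imaging.camera('top')[1])
bars(P,[(.629,.166),(.62,.0315),(.611,-.1025)])
m=(abs(P[...,2]-.11)<.006)&(P[...,0]>.66)&(P[...,0]<.7)&(abs(P[...,1]-.05)<.3);print('board',cv2.minAreaRect(P[m][:,:2].astype(np.float32)))
print(order.job_done())"
```

```text
t 22.88 pos [0.4537 0.0419 0.1347] yang 86.6 F [ 0.   0.3 -1.2] T [-0.039  0.02   0.024] w 0.0 gf 0.0 q6 0.15
bar n 230 mean [0.6277 0.1657] rect 0.6338 0.1608 0.088 0.061 ang 73.4 z 0.1246
bar n 225 mean [0.6189 0.0316] rect 0.6195 0.0314 0.094 0.019 ang 0.19999695 z 0.1246
bar n 226 mean [ 0.6108 -0.1019] rect 0.6111 -0.1029 0.022 0.094 ang 94.5 z 0.1242
board ((0.6654139161109924, 0.028654292225837708), (0.4468395709991455, 0.027253875508904457), 86.5049819946289)
the job is handed in; nothing more can be done
None
```

All three caps were loose and I turned each to its stop, then pushed the caddy home until it stopped against the back board; the stand showed no measurable shift before that last push (final check inconclusive), and the job is handed in.

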